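# Feed a row of mortar cubes into the test lane and bolt it in

### The arm

A 6-joint arm with a two-finger parallel gripper is mounted at the origin on the work surface. World frame = base frame: x ahead of the robot, y to its left, z up, the work surface at z = 0. Lengths are in m, angles in rad, forces in N, time in s.
With the tool pointing down it reaches from about 0.35 to 0.775 m from the base axis. Payload 5.5 kg.
Tool frame: the origin (TCP) lies where the fingers leave the gripper's body, on its centre line; the fingertips stand env.tip_reach ahead of it and the grasp point (between the pads) lies 54 mm ahead of it (env.tip_reach is the distance from the TCP to the fingertips, in m); z points along the fingers, y is the line along which they close (so a half turn about z gives the same grasp; the last joint's range is limited). The gripper opens to 85 mm and grips with 20 to 120 N. Pads are 22 mm wide; open, the fingers measure 114 mm over their backs; the gripper's body (76 mm by 85 mm) begins 54 mm behind the grasp point. The pads swing forward as they close: fully open they stand 13 mm farther back than shut.
Start: joints at [-1.41, 0.313, 0.046, 1.304, 0, 1.431], TCP at [0.17, -0.549, 0.304] pointing down, gripper open.
Joint ranges: [-2.76, 2.76], [-0.86, 1.69], [-1.03, 1.26], [-2.2, 2.34], [-1.47, 1.5], [-3.14, 3.14]. Speed limits (rad/s): [2.57, 2.57, 3.14, 3.14, 3.14, 3.14].

### API

Orientations are given as a unit quaternion [w, x, y, z].
In Python, from workcell import status, optics, hand_in, env gives the robot as it stands.
- The arm moves only by the shell command python3 -m handwheel 'ROWS' [FORCE]. ROWS is a JSON object whose one key "deltas" holds a list of rows, each a list of 5 numbers: the opening, from -1 (shut) to 1 (fully open), then the shift along the tool's x, y, z in units of 40 mm (1.0 is 40 mm), then the turn about the tool's z in units of 10 degrees (1.0 is 10 degrees). In form: {"deltas": [[jaw, x, y, z, roll], ...]}. A call has 1 to 20 rows; each row shifts and turns the commanded pose from where the row before left it, along the tool's axes as they then stand; what a row does not reach is not made up. A row lasts 1/8 s, in which the tool goes at most 62.5 mm and 10.7 degrees, less where a joint would pass 70% of its speed; a pose out of reach is approached as far as the arm can. A call is refused whole if a number of a shift passes 1 or a number of a turn 1, either way. A call with a gripper value outside its range is refused whole. The fingers move at their own pace and stop on an object; FORCE is the grip in N (left out, the last holds). Time passes only in rows, so rows that do not move let the fingers close. It gives the time, the measured TCP pose, the force, the opening and the grip force at its end, in the units of the state.
- status.get_state(): the state, without advancing time (a new reading comes with each control period).
- optics.read_camera(name): name is "scene" or "top" or "wrist"; returns a dict with "frame" (384x512x3 uint8, red, green, blue), "depth" (384x512 float32, m along the optical axis (not along the pixel's ray), 0 where there is no reading), "vfov" (degrees; the focal length in pixels is half the picture's height over the tangent of half this angle, whatever the lens; pixels are square), "cx", "cy" (the principal point, pixels), "origin" and "attitude" of the camera in the world. Camera axes: x right, y down, z forward; pixel columns grow to the right and rows downward; lengths in m; the calibration is good to about 2 mm. The wrist camera is an equidistant fisheye: a pixel r from the principal point sees the ray r / f radians off the axis. A picture is of the moment at which its call begins.
- hand_in(): hands the job in; it is judged then, once.
The state is a dict: "clock": time; "joint_pos": joint angles; "qvel": joint speeds; "tau": joint torques, N m; "tcp_pos": TCP position; "orientation": TCP orientation; "wrist_force": force on the tool from outside, world axes, zero at the start; "ft_torque": the same for the moment, N m; "finger_gap": finger opening in m; "grip_force": force on a finger pad.
Only numpy, scipy, OpenCV 4.12 (cv2) and the standard library are available. Lean on these libraries where they do the work, as an engineer would, in place of code of your own. Each camera call takes 0.05 s, during which the arm holds its last target. There are 200 camera calls.

### The job

Push the row of four mortar cubes along the bench into the aluminium lane as one block, without the row buckling, coming apart or being lifted, until it is fully home on the backstop, and press it there for about a second with roughly 15 N and never more than 25 N, because fresh mortar chips. Then slide the red-knobbed bolt all the way across behind the last cube and let go, leaving the brick-red core, the jar and the brush alone.

Things in the scene. Friction and masses are not known exactly. Their poses are not given: they have to be found in the camera images.
- lane: Aluminium guide lane fixed on the bench. Origin: centre of its mouth, on the bench, which is its floor. x: feed direction, y: to the side where the bolt is, z up. Two rails 12 mm high, inner faces at y = -23 and +23 mm, x = 0 to 225 mm; flared guides before the mouth open to 35 mm either side at x = -37 mm. Blue bolt saddle beside the mouth: x = 0 to 33, y = 33 to 59 mm, 32 mm high.
- lane_end (a point): Point on the lane's centre line, on the bench, at lane x = 187 mm: the nearest place where the face of the rigid dark steel backstop (44 mm wide, 34 mm high) can stand. The backstop was set by hand and its face is 0 to 20 mm beyond this point (further along lane x), which is not reported: it must be found by feel. It does not move when pressed.
- block1: Grey mortar cube, 40 mm, about 130 g, leads the row. Origin: centre of its underside; x points towards the lane. The row stands 65 to 105 mm (lead's centre) before the mouth, in line with the lane to a few mm and hundredths of a rad, with 1 to 2 mm between cubes. Friction on the bench is not known exactly: the row drags with roughly 2 to 7 N.
- block2: Reddish mortar cube, 40 mm, second in the row; origin and axes as for block1.
- block3: Pale mortar cube, 40 mm, third in the row; origin and axes as for block1.
- block4: Greenish mortar cube, 40 mm, tail of the row (farthest from the mouth); origin and axes as for block1. Its free face, 20 mm behind its centre, is where the row can be pushed.
- bolt (a joint): Travel of the bolt in m: 0 open, 0.038 fully across. It slides along the lane's -y with about 3 N of drag and stays where left. Steel bar, lane x = 9 to 23 mm, z = 16 to 28 mm; its nose stands at lane y = +29 mm at 0 and -9 mm at 0.038. It can close only when the tail cube is wholly past lane x = 23 mm.
- bolt_grip (a point): Point on the axis of the bolt's red upright knob (18 mm diameter, z = 28 to 68 mm), 52 mm above the bench; the knob rides on the bolt, at lane x = 16, y = +100 mm when open and +62 mm when across. It can be pinched from above.
- core: Bystander: brick-red drilled core, 54 mm diameter, 90 mm tall, upright. Origin: centre of its underside.
- jar: Bystander: lidded jar, 56 mm diameter, 80 mm tall, upright. Origin: centre of its underside.
- brush: Bystander: small brush with orange handle, about 180 mm long, lying on the bench along its x.
Things that resemble listed ones, but are neither listed nor needed, are in the scene too. What is shaped like the block4 but green is not meant.

How it is judged:
By the outcome, as a careful person would: the job done as asked, in the order asked, and still so for the second after the job is handed in, with the robot touching nothing.
It also fails if it takes over 72 s, if anything falls off the work surface, if the arm or the gripper's body presses on something with over 40 N, if the wrist force passes 120 N, or if a joint passes its speed limit or range.

## Working session

There is one attempt and no reset: what is moved stays moved. The work goes in short steps, Python scripts to look and compute and a shell command to move; the robot and the scene stay as the last step left them, time stands still between calls to the robot, and variables do not carry over. Pictures are saved under pics/ and viewed, at most 10 in all, crops included, and the job is handed in when it is done.

```bash
ls; mkdir -p pics; cat > h.py <<'E'
import numpy as np, cv2
from scipy.spatial.transform import Rotation as R
from workcell import status, optics, env
def rot(a):
    a=np.array(a,float)
    return a if a.shape==(3,3) else R.from_quat(a[[1,2,3,0]]).as_matrix()
def snap(n):
    c=optics.read_camera(n); c['R']=rot(c['attitude']); c['o']=np.array(c['origin']); c['f']=c['frame'].shape[0]/2/np.tan(np.radians(c['vfov'])/2); c['n']=n
    return c
def rays(c,uv):
    uv=np.atleast_2d(np.array(uv,float)); d=uv-[c['cx'],c['cy']]
    if c['n']=='wrist':
        r=np.linalg.norm(d,axis=1,keepdims=True)+1e-9; t=r/c['f']
        v=np.hstack([d/r*np.sin(t),np.cos(t)])
    else: v=np.hstack([d/c['f'],np.ones((len(d),1))])
    return v@c['R'].T
def onplane(c,uv,z):
    v=rays(c,uv); return c['o']+v*((z-c['o'][2])/v[:,2:])
def bydepth(c,uv):
    uv=np.atleast_2d(np.array(uv,int)); v=rays(c,uv); d=c['depth'][uv[:,1],uv[:,0]]
    return c['o']+v*(d/(v@c['R'][:,2]))[:,None]
def save(c,p,box=None,s=1):
    im=c['frame'][:,:,::-1]
    if box: im=im[box[1]:box[3],box[0]:box[2]]
    cv2.imwrite(p,cv2.resize(im,None,fx=s,fy=s,interpolation=cv2.INTER_CUBIC))
E
python3 - <<'E'
from h import *
print(status.get_state(),env.tip_reach)
for n in ('top','scene'):
    c=snap(n); save(c,f'pics/{n}0.png',None,1.5); print(n,c['o'],c['R'],c['f'],c['cx'],c['cy'])
    np.savez(n+'0.npz',**{k:v for k,v in c.items()})
E
```

```text
pics
{'clock': 0.0, 'joint_pos': array([-1.40956690e+00,  3.13998316e-01,  4.49726875e-02,  1.30361683e+00,
        3.52620609e-05,  1.43121356e+00]), 'qvel': array([-0.00114795,  0.00090481,  0.0007692 ,  0.00067499, -0.00054199,
        0.00081948]), 'tau': array([-5.44173727e-04, -4.80623531e+01,  2.98533261e+01,  1.92612503e-02,
       -1.96937904e-04, -9.26087154e-07]), 'tcp_pos': array([ 0.17031539, -0.54879146,  0.30300738]), 'orientation': array([-9.23202031e-04,  9.88709891e-01,  1.49839580e-01,  7.63954584e-06]), 'wrist_force': array([-0.82877799, -0.48903517, -0.42311628]), 'ft_torque': array([ 0.06056009, -0.00547617,  0.03858401]), 'grip_force': 0.0, 'finger_gap': 0.08537277419151877} 0.0726
top [0.42329917 0.01623745 1.00123581] [[ 0.00401702 -0.98229716  0.18728626]
 [-0.99995132 -0.00563362 -0.00810023]
 [ 0.00901194 -0.18724461 -0.98227198]] 393.5041395062386 255.57348646765925 196.55769087390166
scene [ 1.42033549 -0.26817023  0.70899865] [[ 0.31266116  0.57393024 -0.75686662]
 [ 0.94986292 -0.18736073  0.2503126 ]
 [ 0.00185489 -0.79718256 -0.60373547]] 489.832257498188 249.02280066381132 191.80742502741674
```

View pics/top0.png

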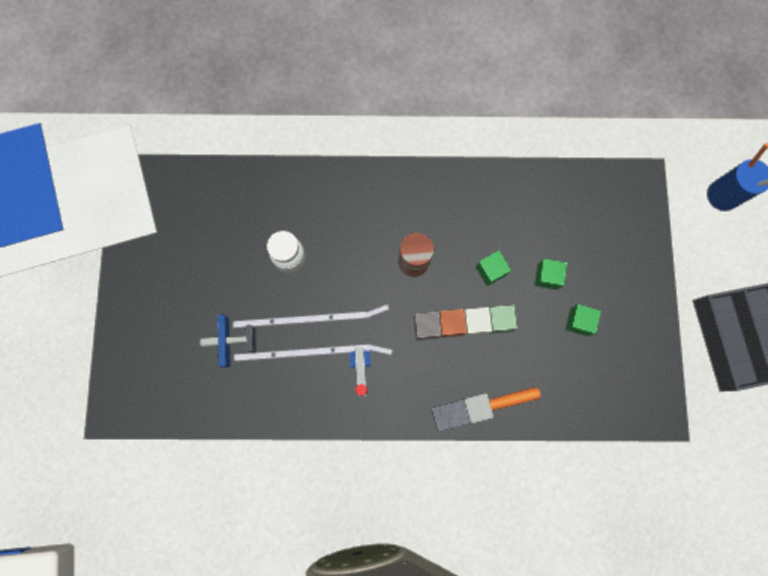

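View pics/scene0.png

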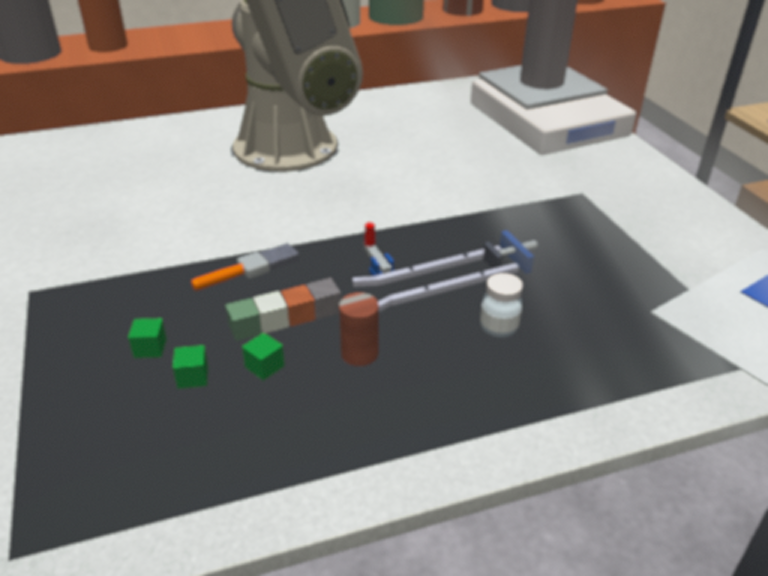

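The top view shows the row at about (428..503, 325) px of the 1.5x picture, with the lane to its left. The red knob is at (361,390), the core at (417,250), the jar at (285,250) and the brush at (485,408).

Candidates for block4 are the pale greenish cube at (503,318) and the bright green cubes at (494,267), (552,273) and (586,320). The pale one at (503,318) is the tail of the row next to the pale cube, so it is block4. I'll confirm it in a crop while measuring.

```bash
cat > m.py <<'E'
from h import *
def load(n):
    z=np.load(n+'0.npz',allow_pickle=True); return {k:(z[k] if z[k].ndim else z[k].item()) for k in z.files}
t=load('top'); s=load('scene')
def pts(c):
    v,u=np.mgrid[0:384,0:512]; uv=np.c_[u.ravel(),v.ravel()]; return bydepth(c,uv).reshape(384,512,3)
if __name__=='__main__':
    for c in (t,s):
        P=pts(c); hsv=cv2.cvtColor(c['frame'],cv2.COLOR_RGB2HSV); c['P']=P
        inb=(P[...,0]>.25)&(P[...,0]<.75)&(P[...,1]>-.45)&(P[...,1]<.35)
        print(c['n'],'bench z',np.median(P[...,2][inb]))
        m=(inb&(P[...,2]>.025)).astype(np.uint8)
        n,l,st,ce=cv2.connectedComponentsWithStats(m)
        for i in range(1,n):
            if st[i,4]<25: continue
            q=P[l==i]; zt=np.percentile(q[:,2],90); q2=q[q[:,2]>zt-.006]
            r=cv2.minAreaRect((q2[:,:2]*1000).astype(np.float32))
            print(ce[i].round(),st[i,4],'ztop',zt.round(4),'rect',np.round(r[0],1),np.round(r[1],1),round(r[2],1))
        red=cv2.inRange(hsv,(0,200,120),(6,255,255))|cv2.inRange(hsv,(174,200,120),(180,255,255))
        n,l,st,ce=cv2.connectedComponentsWithStats(red)
        for i in range(1,n):
            if st[i,4]>8: q=P[l==i]; print('red',ce[i],st[i],q.mean(0),q.max(0))
    save(t,'pics/crop1.png',(220,160,400,290),4.4)
E
python3 m.py
```

```text
top bench z 0.000714600145115929
[190. 167.] 494 ztop 0.0821 rect [557.3 110.2] [324.   48.3] 26.9
[277. 168.] 508 ztop 0.0922 rect [559.8 -28.3] [ 52.1 282.3] 82.4
[329. 177.] 276 ztop 0.0421 rect [557.7 -80.4] [ 48.3 327.5] 45.9
[368. 181.] 287 ztop 0.0425 rect [ 534.6 -148.9] [ 54.9 394.5] 41.9
[310. 214.] 1121 ztop 0.0421 rect [536.2 -78.6] [101.7 276.8] 29.8
[390. 213.] 305 ztop 0.0424 rect [ 513.3 -163.3] [ 51.5 398.3] 19.3
[152. 226.] 372 ztop 0.0355 rect [486.1 154.3] [302.7  77.2] 69.2
[240. 247.] 212 ztop 0.0682 rect [440.4  32.4] [47.  16.4] 45.7
[269. 374.] 730 ztop 0.3471 rect [328.9   2.1] [182.4  56.5] 25.7
scene bench z 0.0016114290550565125
[196.  30.] 1448 ztop 0.3662 rect [256.8 -27.5] [13.2 84. ] 0.8
[250. 165.] 286 ztop 0.0645 rect [453.3  44.9] [17.3 14.8] 71.9
[341. 165.] 306 ztop 0.0358 rect [529.7 263. ] [80.9 82.8] 56.8
[335. 199.] 778 ztop 0.0814 rect [679.8 174.4] [49.  50.9] 80.4
[211. 207.] 2171 ztop 0.0902 rect [673.6 -41.9] [53.4 53.5] 86.5
[ 98. 221.] 373 ztop 0.0419 rect [ 569.3 -324.1] [40.8 44.1] 73.4
[175. 233.] 399 ztop 0.0419 rect [ 658.3 -175.8] [42.2 41.7] 29.1
[126. 240.] 396 ztop 0.0417 rect [ 648.3 -273.8] [40.  43.1] 82.2
red [245.75 154.  ] [245 150   3  10  24] [0.45700318 0.04175612 0.05869539] [0.46068836 0.04553188 0.06921431]
```

View pics/crop1.png

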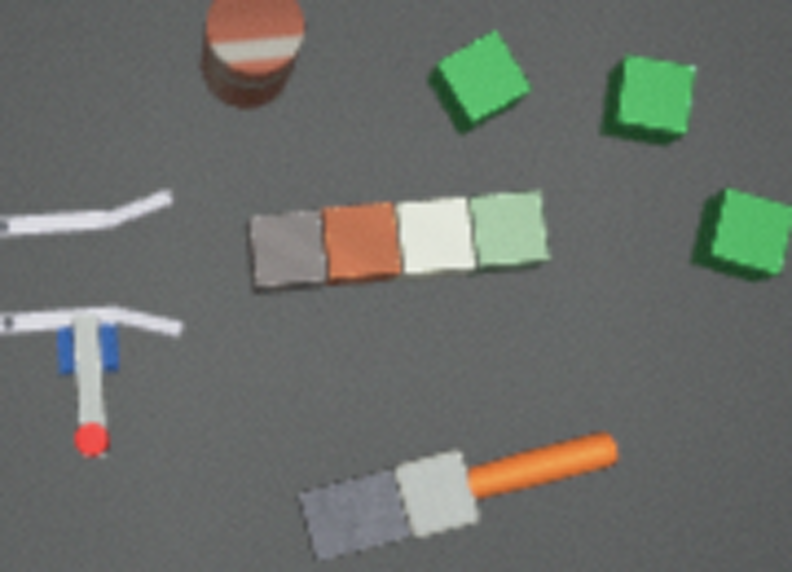

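The crop confirms that the pale-green cube at crop (510,228) is the tail of the row, so it is block4; the saturated green ones are decoys. The big top-view rectangles came from dropout pixels, so I'll fix that and fit the row and the lane.

```bash
cat > fit.py <<'E'
from h import *
from m import pts
def analyse(t):
    P=pts(t); v,u=np.mgrid[0:384,0:512]; uv=np.c_[u.ravel(),v.ravel()]; z=P[...,2].copy(); z[z>.5]=0
    # cubes by colour, rays cast on measured top height
    hsv=cv2.cvtColor(t['frame'],cv2.COLOR_RGB2HSV); g=hsv[...,2]
    Q=onplane(t,uv,.0405).reshape(384,512,3)
    box=(Q[...,0]>.36)&(Q[...,0]<.62)&(z>.034)&(z<.05)
    n,l,st,ce=cv2.connectedComponentsWithStats(box.astype(np.uint8))
    return P,Q,z,hsv,n,l,st,ce
if __name__=='__main__':
    t=snap('top'); P,Q,z,hsv,n,l,st,ce=analyse(t)
    for i in range(1,n):
        if st[i,4]<60: continue
        q=Q[l==i]; r=cv2.minAreaRect((q[:,:2]*1000).astype(np.float32)); print(ce[i].round(1),st[i,4],'z',np.median(P[l==i][:,2]).round(4),np.round(r[0],1),np.round(r[1],1),round(r[2],2),cv2.boxPoints(r).round(1).tolist() if st[i,4]>600 else '')
        if st[i,4]>600: row=l==i
    for name,lo,hi in (('red',(3,110,60),(14,255,255)),('green',(45,25,60),(75,140,255))):
        mm=(cv2.inRange(hsv,lo,hi)>0)&row; print(name,mm.sum(),Q[mm].mean(0))
    # rails: bright low-saturation pixels, on z=12mm plane
    B=onplane(t,np.c_[np.mgrid[0:384,0:512][1].ravel(),np.mgrid[0:384,0:512][0].ravel()],.012).reshape(384,512,3)
    rail=(hsv[...,2]>140)&(hsv[...,1]<60)&(B[...,1]>-.03)&(B[...,1]<.26)&(B[...,0]>.44)&(B[...,0]<.62)&(z<.03)
    for k,(a,b) in {'far':(.54,.62),'near':(.48,.535)}.items():
        m=rail&(B[...,0]>a)&(B[...,0]<b); q=B[m]
        s=(q[:,1]>.05)&(q[:,1]<.2); vx,vy,x0,y0=cv2.fitLine((q[s][:,:2]).astype(np.float32),cv2.DIST_HUBER,0,.01,.01).ravel()
        print(k,s.sum(),'slope dx/dy',vx/vy,'x at y=.1',x0+(.1-y0)*vx/vy,'y range',q[:,1].min(),q[:,1].max())
        for yy in np.arange(-.03,.25,.01):
            w=q[abs(q[:,1]-yy)<.003]; 
            if len(w): print(round(yy,2),w[:,0].min().round(4),w[:,0].max().round(4),end=' | ')
        print()
    red=((hsv[...,0]<6)|(hsv[...,0]>174))&(hsv[...,1]>180)&(hsv[...,2]>110)
    n,l,st,ce=cv2.connectedComponentsWithStats(red.astype(np.uint8))
    for i in range(1,n):
        if st[i,4]>8: print('knob',ce[i],st[i],onplane(t,[ce[i]],.068),np.median(P[l==i],0))
    w=snap('wrist'); save(w,'pics/w0.png'); print('wrist cam',w['o'],w['f'])
E
python3 fit.py
```

```text
[501.7 216.8] 263 z 0.0418 [ 554.4 -604.8] [148.8  45.4] 23.72 
[479.9 227.8] 309 z 0.0439 [ 532.5 -547.1] [161.  28.] 8.5 
[310.2 213.7] 1059 z 0.04 [ 564.1 -126.6] [ 41.4 164.8] 5.2 [[536.0999755859375, -46.400001525878906], [551.0, -210.60000610351562], [592.2000122070312, -206.8000030517578], [577.2999877929688, -42.70000076293945]]
[390.3 212.4] 273 z 0.0402 [ 568.9 -324.9] [41.9 41.3] 74.56 
red 254 [ 0.56234727 -0.10586432  0.0405    ]
green 266 [ 0.56963463 -0.1886747   0.0405    ]
far 263 slope dx/dy -0.07968702 x at y=.1 0.5737587 y range 0.001799041138244202 0.25989598417527693
0.0 0.5875 0.5952 | 0.01 0.5848 0.5926 | 0.02 0.5796 0.59 | 0.03 0.577 0.5847 | 0.04 0.5744 0.5821 | 0.05 0.5717 0.582 | 0.06 0.5717 0.582 | 0.07 0.5716 0.5819 | 0.08 0.5716 0.5793 | 0.09 0.569 0.5793 | 0.1 0.5689 0.5792 | 0.11 0.5689 0.5766 | 0.12 0.5688 0.5765 | 0.13 0.5662 0.5765 | 0.14 0.5661 0.5738 | 0.15 0.5661 0.5738 | 0.16 0.5635 0.5737 | 0.17 0.5634 0.5737 | 0.18 0.5634 0.5711 | 0.19 0.5633 0.571 | 0.2 0.5607 0.571 | 0.21 0.5607 0.5683 | 0.22 0.5606 0.5683 | 0.23 0.5605 0.5682 | 0.24 0.5402 0.5682 | 0.25 0.5579 0.5656 | 
near 290 slope dx/dy -0.0613818 x at y=.1 0.516 y range -0.005947782967980212 0.25833322491495503
0.0 0.5111 0.5212 | 0.01 0.5136 0.5236 | 0.02 0.516 0.5236 | 0.03 0.5185 0.5286 | 0.04 0.481 0.526 | 0.05 0.4809 0.526 | 0.06 0.5184 0.5259 | 0.07 0.5158 0.5259 | 0.08 0.5132 0.5233 | 0.09 0.5132 0.5233 | 0.1 0.5131 0.5232 | 0.11 0.5131 0.5206 | 0.12 0.5105 0.5206 | 0.13 0.5105 0.5205 | 0.14 0.5104 0.518 | 0.15 0.5079 0.5179 | 0.16 0.5078 0.5179 | 0.17 0.5078 0.5153 | 0.18 0.5052 0.5153 | 0.19 0.5052 0.5152 | 0.2 0.5051 0.5152 | 0.21 0.5051 0.5126 | 0.22 0.5025 0.5126 | 0.23 0.5025 0.5125 | 0.24 0.5025 0.5326 | 0.25 0.4999 0.5325 | 
wrist cam [ 0.23329385 -0.52912875  0.37390062] 297.3186396354542
```

```bash
python3 -m handwheel '{"deltas": [[-1,0,0,0,-1],[-1,0,0,0,-1],[-1,0,0,0,-1],[-1,0,0,0,-1],[-1,0,0,0,-1],[-1,0,0,0,-1],[-1,0,0,0,-1],[-1,0,0,0,-0.8]]}' && python3 -m handwheel '{"deltas": [[-1,0.6,0.9,0,0],[-1,0.7,1,0,0],[-1,0.7,1,0,0],[-1,0.7,1,0,0],[-1,0.7,1,0,0],[-1,0.7,1,0,0],[-1,0.7,1,0,0],[-1,0.7,1,0,0],[-1,0.7,1,0,0],[-1,0.7,1,0.4,0],[-1,0,0.85,0.6,0],[-1,0,0,0.6,0],[-1,0,0,0,0],[-1,0,0,0,0]]}' && python3 - <<'E'
from h import *
s=status.get_state(); print(s['tcp_pos'],s['wrist_force'],s['finger_gap'],R.from_quat(s['orientation'][[1,2,3,0]]).as_matrix())
w=snap('wrist'); save(w,'pics/w1.png',None,1.5); np.savez('w10.npz',**w); print(w['o'],w['R'],w['f'],w['cx'],w['cy'])
E
```

```text
clock: 1.2
tcp_pos: [0.1703, -0.5491, 0.3037]
orientation: [-0.0, 0.672, 0.74, 0.0]
wrist_force: [-0.1, 1.1, -0.2]
finger_gap: 0.0001
grip_force: 0.0
clock: 2.95
tcp_pos: [0.5733, -0.2354, 0.2407]
orientation: [0.0, 0.674, 0.739, 0.0]
wrist_force: [-0.1, -0.4, -0.9]
finger_gap: -0.0002
grip_force: 0.0
[ 0.57331275 -0.2353759   0.24065219] [-0.14026725 -0.37601612 -0.90074351] -0.00022659321938555622 [[-9.08863429e-02  9.95861206e-01  3.63001799e-04]
 [ 9.95861207e-01  9.08864621e-02 -3.26526717e-04]
 [-3.58167239e-04  3.31822591e-04 -9.99999881e-01]]
[ 0.56552282 -0.16818464  0.31130934] [[ 9.95811116e-01  8.83181600e-02  2.36669531e-02]
 [ 9.14307887e-02 -9.59585143e-01 -2.66151769e-01]
 [-7.95578033e-04  2.67200779e-01 -9.63640551e-01]] 297.3186396354542 257.68551380994484 193.91196954011332
```

View pics/w1.png

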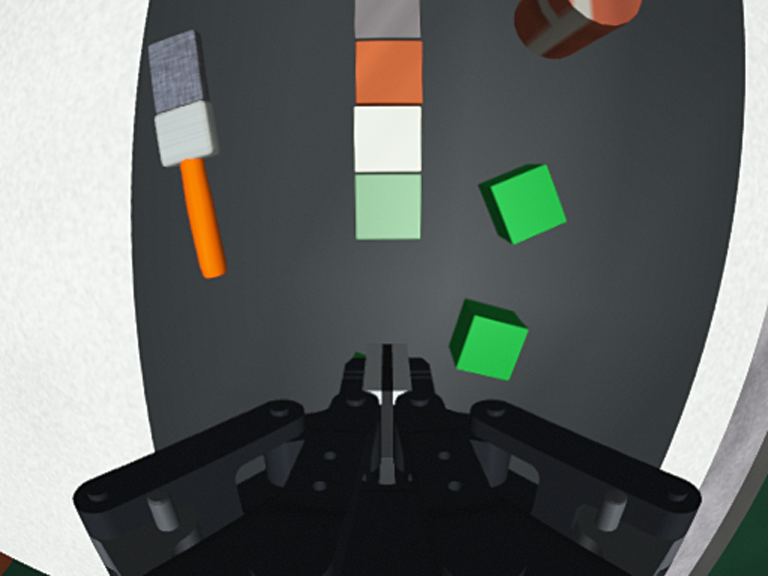

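The wrist picture shows the row upright at columns 355–422, with the tail's free face at row 239 and the fingertips near (387,350), centred on the row. Next I'll measure the row from this picture and fit the lane more carefully from the top view.

```bash
cat > row.py <<'E'
from h import *
def cubes(w,zt=.0405):
    hsv=cv2.cvtColor(w['frame'],cv2.COLOR_RGB2HSV); v,u=np.mgrid[0:384,0:512]
    Q=onplane(w,np.c_[u.ravel(),v.ravel()],zt).reshape(384,512,3); out={}
    for name,lo,hi in (('2',(3,100,120),(14,255,255)),('4',(45,25,100),(75,120,255)),('3',(20,0,190),(80,28,255))):
        m=(cv2.inRange(hsv,lo,hi)>0)&(abs(Q[...,0]-.56)<.06)&(abs(Q[...,1]+.05)<.25)
        n,l,st,ce=cv2.connectedComponentsWithStats(m.astype(np.uint8))
        if n<2: continue
        i=1+np.argmax(st[1:,4]); r=cv2.minAreaRect((Q[l==i][:,:2]*1000).astype(np.float32)); out[name]=r
        print(name,st[i,4],ce[i].round(1),np.round(r[0],1),np.round(r[1],1),round(r[2],2))
    return out
def lane(t,zr=.012):
    hsv=cv2.cvtColor(t['frame'],cv2.COLOR_RGB2HSV); g=hsv[...,2].astype(float); v,u=np.mgrid[0:384,0:512]
    # sample profiles across the lane on the rail-top plane, inner edges at half height
    res=[]
    def img(p):
        c=(p-t['o'])@t['R']; return c[:,:2]/c[:,2:]*t['f']+[t['cx'],t['cy']]
    for y in np.arange(.07,.215,.005):
        x=np.arange(.495,.595,.0005); p=np.c_[x,np.full_like(x,y),np.full_like(x,zr)]; m=img(p).astype(np.float32)
        pr=cv2.remap(g.astype(np.float32),m[None,:,0],m[None,:,1],cv2.INTER_LINEAR)[0]
        xc=.545-.069*(y-.1); k=np.argmin(abs(x-xc)); base=np.median(pr[k-15:k+15]); th=(base+pr.max())/2
        a=k-np.argmax(pr[k::-1]>th); b=k+np.argmax(pr[k:]>th); res.append((y,x[a],x[b]))
    r=np.array(res); pa=np.polyfit(r[:,0]-.1,r[:,1],1); pb=np.polyfit(r[:,0]-.1,r[:,2],1)
    print('near inner',pa,np.std(r[:,1]-np.polyval(pa,r[:,0]-.1)),'far inner',pb,np.std(r[:,2]-np.polyval(pb,r[:,0]-.1)))
    return (pa+pb)/2
if __name__=='__main__':
    from m import load
    print(load('w1')['n']); cubes(load('w1')); t=load('top'); cubes(t); print('centre line slope, x at y=.1',lane(t))
    v,u=np.mgrid[0:384,0:512]; f=t['frame'].astype(int); m=(f[...,0]>150)&(f[...,1]<90)&(f[...,2]<90)
    n,l,st,ce=cv2.connectedComponentsWithStats(m.astype(np.uint8))
    for i in range(1,n):
        if st[i,4]>5: print('knob',ce[i],st[i,4],onplane(t,[ce[i]],.066))
E
python3 row.py
```

```text
wrist
2 1884 [259.   47.5] [ 560.9 -106.8] [39.7 39.6] 5.33
4 1947 [258.4 137.4] [ 567.7 -190. ] [40.1 39.7] 5.4
3 1900 [258.  92.] [ 563.8 -148.8] [39.5 39.5] 5.43
2 259 [301.7 214.3] [ 562.1 -105.7] [40.7 39.7] 5.56
4 288 [335.2 211.6] [ 569.7 -188.4] [42.2 42.5] 4.91
3 249 [318.7 213. ] [ 566.1 -147.6] [38.8 38.9] 6.02
near inner [-0.07985222  0.52262512] 0.0003353310557279426 far inner [-0.07881773  0.56863547] 0.0002606651537994832
centre line slope, x at y=.1 [-0.07933498  0.5456303 ]
knob [240.23809524 259.78571429] 42 [[0.45035284 0.04390919 0.066     ]]
```

```bash
python3 -m handwheel '{"deltas": [[-1,0,0,0.8,0],[-1,0,0,0.8,0],[-1,0,0,0.8,0],[-1,0,0,0.7,0],[-1,0,0,0.4,0],[-1,0,0,0.3,0],[-1,0,0,0.1,0],[-1,0,0,0,0],[-1,0,0,0,0]]}' && python3 -m handwheel '{"deltas": [[-1,0.1,0,0,0],[-1,0.1,0,0,0],[-1,0.05,0,0,0],[-1,0.05,0,0,0],[-1,0.05,0,0,0],[-1,0.05,0,0,0],[-1,0.05,0,0,0],[-1,0.05,0,0,0],[-1,0.05,0,0,0],[-1,0.05,0,0,0]]}'; python3 - <<'E'
from h import *
w=snap('wrist'); save(w,'pics/w2.png',None,1.5)
E
```

```text
clock: 4.12
tcp_pos: [0.5739, -0.2354, 0.0848]
orientation: [0.001, 0.674, 0.739, 0.0]
wrist_force: [0.3, 0.3, -0.1]
finger_gap: 0.0002
grip_force: 0.0
clock: 5.38
tcp_pos: [0.5712, -0.2114, 0.0839]
orientation: [0.0, 0.674, 0.739, -0.0]
wrist_force: [-0.3, -2.7, -0.2]
finger_gap: 0.0001
grip_force: 1.2
```

View pics/w2.png

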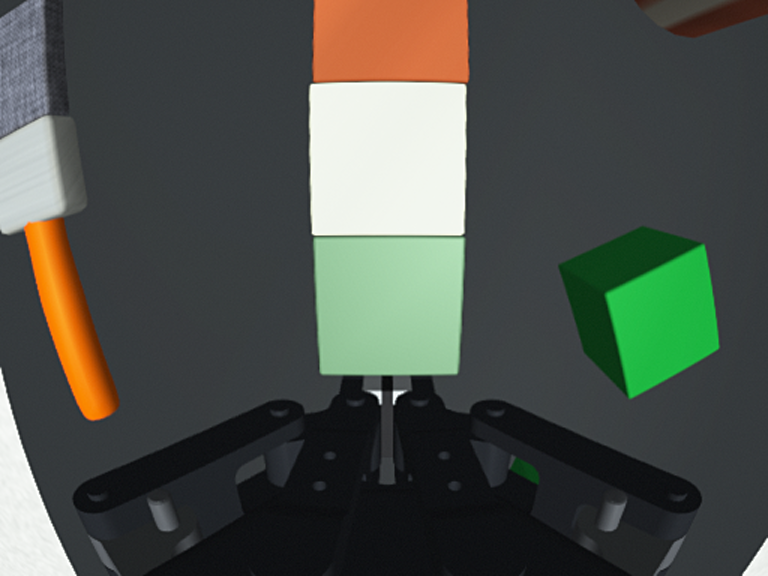

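The wrist picture shows the fingers touching the tail's face at (390,375), centred on it, with the gaps closed up.

```bash
python3 -m handwheel '{"deltas": [[-1,0.05,0,0,0],[-1,0.08,0,0,0],[-1,0.1,0,0,0],[-1,0.1,0,0,0],[-1,0.1,0,0,0],[-1,0.1,0,0,0],[-1,0.1,0,0,0],[-1,0.1,0,0,0],[-1,0.1,0,0,0],[-1,0.1,0,0,0],[-1,0.1,0,0,0],[-1,0.1,0,0,0],[-1,0.1,0,0,0],[-1,0.1,0,0,0],[-1,0.1,0,0,0],[-1,0.1,0,0,0],[-1,0.08,0,0,0],[-1,0.05,0,0,0],[-1,0.03,0,0,0]]}'; python3 - <<'E'
from row import *
w=snap('wrist'); t=snap('top'); cubes(w); cubes(t); save(t,'pics/t2.png',(200,170,380,280),4.4)
E
```

```text
clock: 7.8
tcp_pos: [0.565, -0.1438, 0.0839]
orientation: [0.0, 0.674, 0.739, -0.0]
wrist_force: [-0.3, -2.3, -0.4]
finger_gap: -0.0
grip_force: 1.3
2 5635 [260.4  26.8] [555.  -41.8] [39.7 23.3] 5.5
4 9094 [259.1 202.4] [ 561.1 -113. ] [39.8 39.7] 5.3
3 10506 [258.4 105.4] [557.1 -73.3] [39.7 39.5] 5.22
2 255 [272.  216.9] [555.5 -32.3] [39.7 39.3] 0.31
4 231 [302.9 214.6] [ 562.8 -111.1] [42.1 38.4] 4.8
3 245 [288.3 215.6] [559.5 -71.9] [37.3 39.4] 0.31
```

View pics/t2.png

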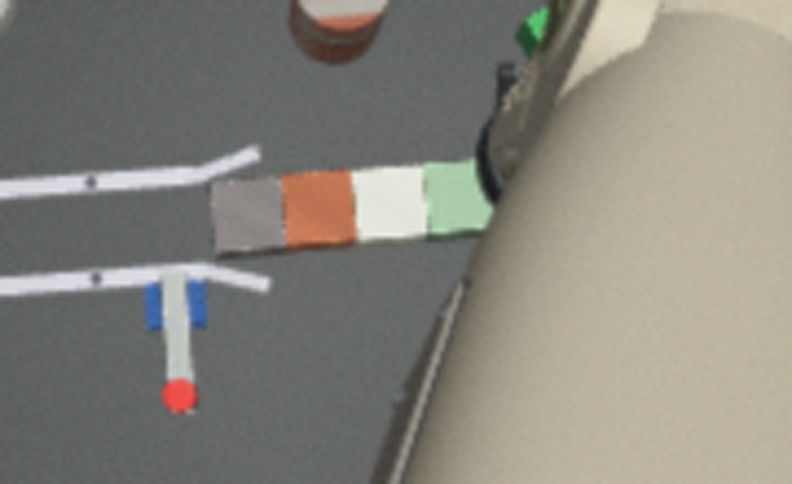

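The top picture shows the row straight, with the lead between the flares at (248,215). I'll turn the heading 0.7° onto the lane axis and carry on.

```bash
python3 -m handwheel '{"deltas": [[-1,0.05,0,0,0.02],[-1,0.08,0,0,0.02],[-1,0.1,0,0,0.02],[-1,0.1,0,0,0.01],[-1,0.1,0,0,0],[-1,0.1,0,0,0],[-1,0.1,0,0,0],[-1,0.1,0,0,0],[-1,0.1,0,0,0],[-1,0.1,0,0,0],[-1,0.1,0,0,0],[-1,0.1,0,0,0],[-1,0.1,0,0,0],[-1,0.1,0,0,0],[-1,0.1,0,0,0],[-1,0.1,0,0,0],[-1,0.1,0,0,0],[-1,0.1,0,0,0],[-1,0.1,0,0,0],[-1,0.05,0,0,0]]}'; python3 - <<'E'
from row import *
w=snap('wrist'); t=snap('top'); cubes(w); cubes(t)
E
```

```text
clock: 10.4
tcp_pos: [0.559, -0.0687, 0.0839]
orientation: [0.0, 0.678, 0.735, -0.0]
wrist_force: [0.4, -3.3, -0.2]
finger_gap: -0.0002
grip_force: 1.4
2 5608 [260.3  26.9] [550.1  33.4] [39.5 23.3] 4.81
4 9104 [259.1 202.4] [555.4 -37.8] [39.9 39.7] 4.6
3 10501 [258.4 105.4] [551.9   1.9] [39.7 39.5] 4.56
2 248 [241.5 218.8] [550.2  42.6] [39.6 37. ] 0.82
4 8 [266.6 210.1] [571.6 -20. ] [4.9 7.5] 89.95
3 206 [256.6 216.7] [554.1   3.3] [37.2 37. ] 0.31
```

```bash
python3 -m handwheel '{"deltas": [[-1,0.05,0,0,0],[-1,0.1,0,0,0],[-1,0.1,0,0,0],[-1,0.1,0,0,0],[-1,0.1,0,0,0],[-1,0.1,0,0,0],[-1,0.1,0,0,0],[-1,0.1,0,0,0],[-1,0.1,0,0,0],[-1,0.1,0,0,0],[-1,0.1,0,0,0],[-1,0.1,0,0,0],[-1,0.1,0,0,0],[-1,0.1,0,0,0],[-1,0.1,0,0,0],[-1,0.1,0,0,0],[-1,0.1,0,0,0],[-1,0.1,0,0,0],[-1,0.1,0,0,0],[-1,0.05,0,0,0]]}'; python3 - <<'E'
from row import *
w=snap('wrist'); cubes(w); save(w,'pics/w3.png',None,1.5)
E
```

```text
clock: 13.0
tcp_pos: [0.553, 0.0071, 0.0839]
orientation: [0.0, 0.678, 0.735, -0.0]
wrist_force: [0.5, -3.7, 0.3]
finger_gap: -0.0002
grip_force: 1.6
2 5607 [260.3  26.8] [544.1 109.2] [39.5 23.3] 4.81
4 9062 [259.1 202.5] [549.4  37.9] [39.8 39.7] 4.64
3 10531 [258.4 105.4] [545.9  77.7] [39.7 39.5] 4.53
```

View pics/w3.png

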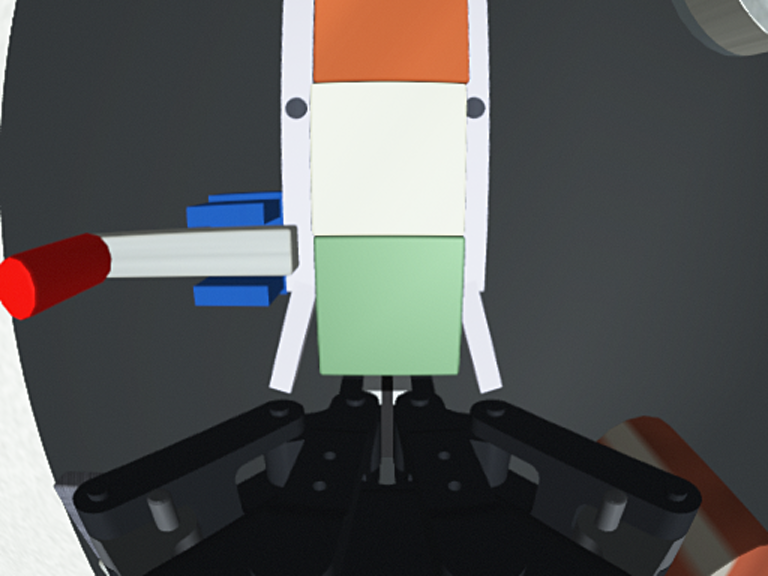

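The row is straight between the rails, with the tail at (390,305) passing the mouth and the bolt still open. I'll slow down now and then creep.

```bash
python3 -m handwheel '{"deltas": [[-1,0.05,0,0,0],[-1,0.08,0,0,0],[-1,0.08,0,0,0],[-1,0.08,0,0,0],[-1,0.08,0,0,0],[-1,0.08,0,0,0],[-1,0.08,0,0,0],[-1,0.08,0,0,0],[-1,0.08,0,0,0],[-1,0.06,0,0,0],[-1,0.05,0,0,0],[-1,0.03,0,0,0],[-1,0.025,0,0,0],[-1,0.025,0,0,0]]}';  python3 -m handwheel '{"deltas": [[-1,0.025,0,0,0],[-1,0.025,0,0,0],[-1,0.025,0,0,0],[-1,0.025,0,0,0]]}'; python3 -m handwheel '{"deltas": [[-1,0.025,0,0,0],[-1,0.025,0,0,0],[-1,0.025,0,0,0]]}'
```

```text
clock: 14.8
tcp_pos: [0.5503, 0.0419, 0.0839]
orientation: [0.0, 0.679, 0.735, -0.0]
wrist_force: [0.3, -4.1, -0.5]
finger_gap: 0.0001
grip_force: 1.7
clock: 15.3
tcp_pos: [0.5499, 0.0459, 0.0839]
orientation: [0.0, 0.679, 0.735, -0.0]
wrist_force: [-0.4, -3.8, 0.6]
finger_gap: 0.0
grip_force: 1.7
clock: 15.68
tcp_pos: [0.5496, 0.0489, 0.0839]
orientation: [0.0, 0.679, 0.735, -0.0]
wrist_force: [0.3, -4.3, 0.9]
finger_gap: 0.0002
grip_force: 1.8
```

Before the fine creep, I'll estimate where the backstop stands from the first top picture's depth. It is only a hint, and feel decides.

```bash
python3 - <<'E'
from row import *; from m import load,pts
for t in (load('top'),snap('top')):
    P=pts(t); u=np.array([-.0791,.9969]); n=np.array([-.9969,-.0791]); d=P[...,:2]-[.5507,.0359]; X=d@u*1000; Y=d@n*1000; Z=P[...,2]*1000
    m=(abs(Y)<18)&(X>150)&(X<240)&(Z<80)
    for a in range(150,240,3):
        k=m&(X>=a)&(X<a+3); print(a,k.sum(),np.percentile(Z[k],[10,50,90]).round(0) if k.any() else '',np.median(t['frame'][k],0) if k.any() else '')
E
```

```text
150 17 [-1.  1.  2.] [91. 94. 93.]
153 16 [-2. -0.  3.] [91. 94. 93.]
156 14 [-0.  1.  2.] [91.  93.5 93. ]
159 19 [-1.  1.  4.] [91. 93. 93.]
162 17 [-2.  0.  3.] [93. 95. 94.]
165 17 [-1. -0.  2.] [90. 93. 92.]
168 16 [-2.  0.  2.] [91.5 93.5 93.5]
171 14 [-2.  1.  2.] [90. 93. 92.]
174 15 [-1.  1.  3.] [90. 92. 92.]
177 18 [-1.  1.  3.] [90.  92.5 92. ]
180 17 [-2. -0.  2.] [90. 93. 92.]
183 20 [-2. -0.  1.] [89. 92. 92.]
186 19 [-3. -0. 23.] [85. 88. 87.]
189 52 [ 4. 24. 34.] [62.  63.5 67. ]
192 18 [33. 34. 38.] [ 91.5  95.  101. ]
195 19 [33. 34. 35.] [ 92.  95. 102.]
198 9 [31. 34. 35.] [ 94.  99. 104.]
201 4 [24. 26. 28.] [168.5 173.5 168. ]
204 4 [26. 27. 28.] [177.  180.5 174. ]
207 18 [-0.  2. 28.] [93.5 95.  95. ]
210 18 [-0.  3. 25.] [89.  92.  91.5]
213 17 [-0.  2. 27.] [90. 93. 93.]
216 17 [-1.  2. 25.] [89. 90. 90.]
219 17 [-1.  3. 28.] [90. 92. 92.]
222 16 [-2.  1. 27.] [90.5 92.5 92.5]
225 14 [-2.  2. 26.] [90. 91. 91.]
228 19 [-2.  1. 26.] [88. 91. 90.]
231 40 [ 0. 12. 29.] [69. 78. 89.]
234 30 [ 9. 33. 37.] [ 53.5  91.5 148. ]
237 14 [32. 34. 35.] [ 57.   97.  158
[... 430 characters left out ...]

183 4 [37. 37. 39.] [112.5 109.  108.5]
186 6 [11. 32. 34.] [58.5 60.5 64. ]
189 38 [14. 30. 36.] [72.5 72.  72.5]
192 17 [32. 34. 36.] [ 92.  95. 101.]
195 18 [33. 34. 37.] [ 92.5  94.5 102. ]
198 11 [32. 34. 34.] [ 92.  94. 102.]
201 4 [25. 26. 29.] [170.5 172.  168. ]
204 5 [12. 26. 27.] [168. 169. 161.]
207 15 [-1.  3. 28.] [90. 92. 93.]
210 17 [-1.  1. 27.] [91. 94. 93.]
213 17 [-2.  1. 26.] [90. 92. 92.]
216 18 [-2.  0. 26.] [89.  91.5 91. ]
219 17 [-2.  1. 26.] [90. 92. 93.]
222 15 [-2.  2. 26.] [93. 98. 96.]
225 17 [-1.  1. 26.] [89. 92. 91.]
228 19 [-0.  3. 25.] [89. 91. 91.]
231 33 [-0. 12. 30.] [69. 77. 88.]
234 33 [ 9. 28. 35.] [52. 85. 98.]
237 23 [33. 35. 37.] [ 56.  97. 158.]
```

The backstop face is at about lane x = 190, and the lead's front is at about 184.5.

```bash
python3 -m handwheel '{"deltas": [[-1,0.015,0,0,0],[-1,0.015,0,0,0],[-1,0.015,0,0,0],[-1,0.015,0,0,0],[-1,0.01,0,0,0]]}'
```

```text
clock: 16.35
tcp_pos: [0.5495, 0.0517, 0.0839]
orientation: [0.0, 0.679, 0.735, -0.0]
wrist_force: [1.0, -3.3, 0.8]
finger_gap: 0.0
grip_force: 1.8
```

```bash
python3 -m handwheel '{"deltas": [[-1,0.01,0,0,0],[-1,0.01,0,0,0]]}'
```

```text
clock: 16.6
tcp_pos: [0.5494, 0.0524, 0.0839]
orientation: [0.0, 0.679, 0.735, -0.0]
wrist_force: [0.8, -3.3, 0.7]
finger_gap: -0.0004
grip_force: 1.8
```

```bash
python3 -m handwheel '{"deltas": [[-1,0.01,0,0,0],[-1,0.01,0,0,0]]}'
```

```text
clock: 16.85
tcp_pos: [0.5493, 0.0532, 0.0839]
orientation: [0.0, 0.679, 0.735, -0.0]
wrist_force: [0.4, -4.2, 0.5]
finger_gap: 0.0004
grip_force: 1.8
```

```bash
python3 -m handwheel '{"deltas": [[-1,0.01,0,0,0],[-1,0.01,0,0,0]]}'
```

```text
clock: 17.1
tcp_pos: [0.5492, 0.054, 0.0839]
orientation: [0.0, 0.679, 0.735, -0.0]
wrist_force: [0.3, -5.6, 1.1]
finger_gap: -0.0001
grip_force: 2.4
```

```bash
python3 -m handwheel '{"deltas": [[-1,0.006,0,0,0],[-1,0,0,0,0]]}'
```

```text
clock: 17.35
tcp_pos: [0.5493, 0.054, 0.0839]
orientation: [0.0, 0.679, 0.734, -0.0]
wrist_force: [0.2, -4.6, 0.6]
finger_gap: -0.0001
grip_force: 2.6
```

```bash
python3 -m handwheel '{"deltas": [[-1,0.008,0,0,0],[-1,0,0,0,0]]}'
```

```text
clock: 17.6
tcp_pos: [0.5493, 0.054, 0.0839]
orientation: [0.001, 0.679, 0.734, -0.0]
wrist_force: [-0.2, -6.6, 0.6]
finger_gap: -0.0
grip_force: 3.1
```

```bash
python3 -m handwheel '{"deltas": [[-1,0.006,0,0,0],[-1,0,0,0,0]]}'
```

```text
clock: 17.85
tcp_pos: [0.5492, 0.0541, 0.0839]
orientation: [0.001, 0.679, 0.734, -0.001]
wrist_force: [-0.5, -6.5, 1.3]
finger_gap: -0.0001
grip_force: 3.5
```

The row is on the stop: motion has ceased and the force is rising at about 4 N/mm. I'll load it up gradually.

```bash
python3 -m handwheel '{"deltas": [[-1,0.01,0,0,0],[-1,0.01,0,0,0],[-1,0.005,0,0,0],[-1,0,0,0,0]]}'
```

```text
clock: 18.35
tcp_pos: [0.5493, 0.0542, 0.0839]
orientation: [0.001, 0.679, 0.734, -0.001]
wrist_force: [0.5, -11.7, 0.2]
finger_gap: 0.0003
grip_force: 5.1
```

```bash
python3 -m handwheel '{"deltas": [[-1,0.01,0,0,0],[-1,0.01,0,0,0],[-1,0.007,0,0,0],[-1,0,0,0,0]]}'
```

```text
clock: 18.85
tcp_pos: [0.5494, 0.0544, 0.084]
orientation: [0.002, 0.679, 0.734, -0.002]
wrist_force: [0.4, -14.1, 0.5]
finger_gap: -0.0002
grip_force: 6.9
```

```bash
python3 -m handwheel '{"deltas": [[-1,0.008,0,0,0],[-1,0,0,0,0],[-1,0,0,0,0],[-1,0,0,0,0]]}'; python3 -m handwheel '{"deltas": [[-1,0,0,0,0],[-1,0,0,0,0],[-1,0,0,0,0],[-1,0,0,0,0]]}'; python3 -m handwheel '{"deltas": [[-1,0,0,0,0],[-1,0,0,0,0]]}'
```

```text
clock: 19.35
tcp_pos: [0.5494, 0.0544, 0.084]
orientation: [0.002, 0.679, 0.734, -0.002]
wrist_force: [1.5, -15.2, 0.7]
finger_gap: -0.0003
grip_force: 7.4
clock: 19.85
tcp_pos: [0.5494, 0.0544, 0.084]
orientation: [0.002, 0.679, 0.734, -0.002]
wrist_force: [0.9, -14.2, 0.4]
finger_gap: 0.0001
grip_force: 7.4
clock: 20.1
tcp_pos: [0.5494, 0.0544, 0.084]
orientation: [0.002, 0.679, 0.734, -0.002]
wrist_force: [0.3, -15.0, 0.7]
finger_gap: -0.0002
grip_force: 7.4
```

Pressed at 15 N for over a second. Next I'll back off gently, rise, and look at the knob.

```bash
python3 -m handwheel '{"deltas": [[-1,-0.03,0,0,0],[-1,-0.03,0,0,0],[-1,-0.03,0,0,0],[-1,-0.1,0,0,0],[-1,-0.3,0,0,0],[-1,-0.5,0,0,0],[-1,0,0,-0.6,0],[-1,0,0,-0.8,0],[-1,0,0,-0.8,0],[-1,0,-0.6,-0.3,0],[-1,0,-0.8,0,0],[-1,0,-0.8,0,0],[-1,0,-0.3,0,0],[-1,0,0,0,0],[-1,0,0,0,0]]}'; python3 - <<'E'
from h import *
w=snap('wrist'); t=snap('top'); save(w,'pics/w4.png',None,1.5); np.savez('w40.npz',**w)
for c in (w,t,):
    f=c['frame'].astype(int); m=(f[...,0]>150)&(f[...,1]<90)&(f[...,2]<90)
    n,l,st,ce=cv2.connectedComponentsWithStats(m.astype(np.uint8))
    for i in range(1,n):
        if st[i,4]>5: print(c['n'],ce[i],st[i],onplane(c,[ce[i]],.068))
E
```

```text
clock: 21.98
tcp_pos: [0.4538, 0.0094, 0.1841]
orientation: [0.001, 0.679, 0.734, 0.0]
wrist_force: [0.7, 1.0, -0.6]
finger_gap: 0.0001
grip_force: 0.0
wrist [364.   16.5] [364  14   1   6   6] [[0.51064747 0.15040857 0.068     ]]
wrist [256.95246479 166.31866197] [244 153  27  27 568] [[0.44905849 0.04322273 0.068     ]]
wrist [500.1748366  292.04575163] [485 268  27  49 612] [[ 0.70726139 -0.05940019  0.068     ]]
```

View pics/w4.png

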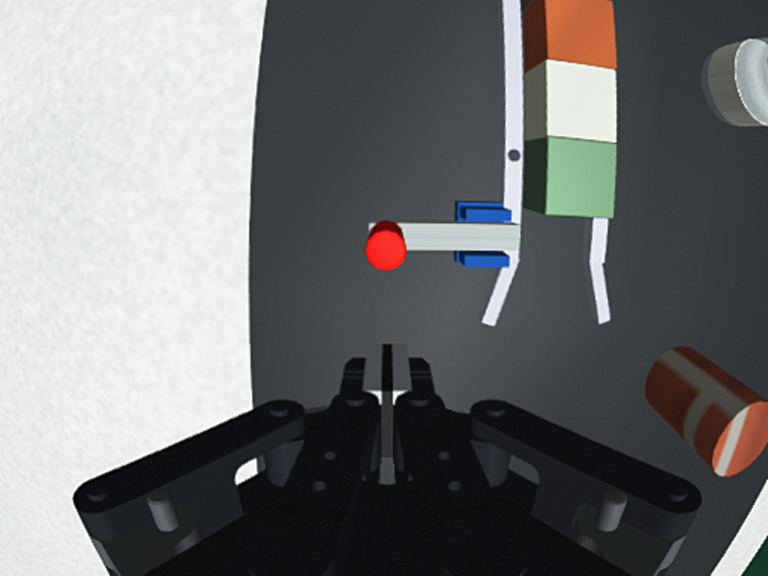

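The cubes stand home, and the tail's rear at (580,215) is clear of the bar at (450,237). The knob is at (386,245). From the TCP it lies 34 mm along tool x and −2 mm along tool y, with its top at about 68 mm. I'll pinch it from above.

```bash
python3 -m handwheel '{"deltas": [[0.1,0.4,-0.05,0,0],[0.1,0.4,0,0,0],[0.1,0.06,0,0,0],[0.1,0,0,0,0],[0.1,0,0,0.4,0],[0.1,0,0,0.5,0],[0.1,0,0,0.4,0],[0.1,0,0,0.3,0],[0.1,0,0,0.13,0],[0.1,0,0,0,0]]}' 20 && python3 -m handwheel '{"deltas": [[-1,0,0,0,0],[-1,0,0,0,0],[-1,0,0,0,0],[-1,0,0,0,0],[-1,0,0,0,0],[-1,0,0,0,0],[-1,0,0,0,0]]}' 20
```

```text
clock: 23.32
tcp_pos: [0.4477, 0.0439, 0.1146]
orientation: [-0.0, 0.679, 0.734, -0.0]
wrist_force: [0.2, -1.0, 0.4]
finger_gap: 0.0465
grip_force: 0.0
clock: 24.2
tcp_pos: [0.4488, 0.044, 0.1154]
orientation: [0.001, 0.679, 0.735, 0.001]
wrist_force: [3.4, 1.2, 5.6]
finger_gap: 0.017
grip_force: 21.8
```

```bash
python3 -m handwheel '{"deltas": [[-1,0,0.05,0,0],[-1,0,0.1,0,0],[-1,0,0.1,0,0],[-1,0,0.1,0,0],[-1,0,0.1,0,0],[-1,0,0.1,0,0],[-1,0,0.1,0,0],[-1,0,0.1,0,0],[-1,0,0.1,0,0],[-1,0,0.05,0,0],[-1,0,0,0,0]]}'
```

```text
clock: 25.58
tcp_pos: [0.4831, 0.0467, 0.1154]
orientation: [-0.0, 0.679, 0.735, -0.0]
wrist_force: [-2.8, -0.3, 10.4]
finger_gap: 0.0174
grip_force: 22.3
```

```bash
python3 -m handwheel '{"deltas": [[-1,0,0.03,0,0],[-1,0,0.03,0,0],[-1,0,0.03,0,0],[-1,0,0.02,0,0],[-1,0,0,0,0]]}'
```

```text
clock: 26.2
tcp_pos: [0.4871, 0.0471, 0.1154]
orientation: [-0.0, 0.679, 0.735, -0.001]
wrist_force: [-3.1, -0.3, 12.1]
finger_gap: 0.0168
grip_force: 22.4
```

```bash
python3 -m handwheel '{"deltas": [[-1,0,0.03,0,0],[-1,0,0.03,0,0],[-1,0,0,0,0]]}'
```

```text
clock: 26.58
tcp_pos: [0.4875, 0.0471, 0.1153]
orientation: [-0.002, 0.679, 0.734, -0.002]
wrist_force: [-10.2, -1.8, 19.1]
finger_gap: 0.0174
grip_force: 23.2
```

The force jump with no motion shows the bolt is on its stop. I'll release, rise and check.

```bash
python3 -m handwheel '{"deltas": [[-1,0,-0.03,0,0],[0.1,0,0,0,0],[0.1,0,0,0,0],[0.1,0,0,0,0],[0.1,0,0,0,0],[0.1,0,0,-0.3,0],[0.1,0,0,-0.5,0],[0.1,0,0,-0.7,0],[0.1,-0.3,-0.5,-0.5,0],[0.1,-0.5,-0.5,0,0],[0.1,-0.5,-0.3,0,0],[0.1,-0.3,0,0,0],[0.1,0,0,0,0],[0.1,0,0,0,0]]}'; python3 - <<'E'
from h import *
from m import pts
w=snap('wrist'); t=snap('top'); save(w,'pics/w5.png',None,1.5)
f=w['frame'].astype(int); m=(f[...,0]>150)&(f[...,1]<70)&(f[...,2]<70)
n,l,st,ce=cv2.connectedComponentsWithStats(m.astype(np.uint8))
for i in range(1,n):
    if st[i,4]>200: print(ce[i],st[i],onplane(w,[ce[i]],.068))
E
```

```text
clock: 28.32
tcp_pos: [0.4429, -0.0204, 0.1948]
orientation: [0.0, 0.679, 0.735, 0.0]
wrist_force: [0.1, 0.4, 0.2]
finger_gap: 0.0468
grip_force: 0.0
[330.58085106 122.07234043] [319 110  24  25 470] [[0.48485431 0.04609871 0.068     ]]
```

View pics/w5.png

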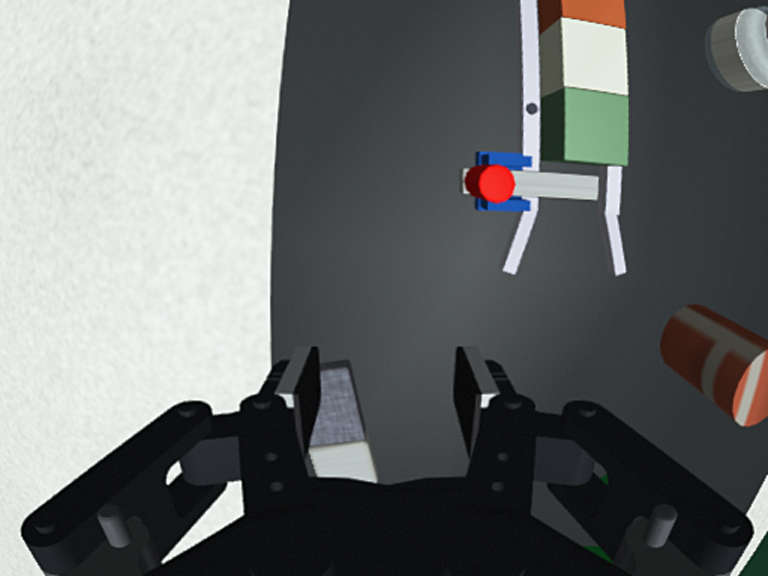

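The bolt now lies across behind the green tail cube, with its nose at (598,188) and the knob at (495,184), and everything else is in place. I'll check the nose position with numbers.

```bash
python3 - <<'E'
from h import *
w=snap('wrist')
for nm,p,z in (('nose',(598,188),.028),('near inner',(538.5,160),.012),('far inner',(608,185),.012),('tail rear mid',(596,164),.04)):
    P=onplane(w,[np.array(p)/1.5],z)[0]; d=P[:2]-[.5500,.0352]; print(nm,P.round(4),'lane x',(d@[-.0791,.9969]).round(4),'y',(d@[-.9969,-.0791]).round(4))
f=w['frame'].astype(np.float32); hsv=cv2.cvtColor(w['frame'],cv2.COLOR_RGB2HSV)
m=(hsv[...,1]>235)&(f[...,0]>215); n,l,st,ce=cv2.connectedComponentsWithStats(m.astype(np.uint8))
for i in range(1,n):
    if st[i,4]>60: print('bright red',ce[i],st[i],onplane(w,[ce[i]],.068))
E
```

```text
nose [0.5557 0.0518 0.028 ] lane x 0.0161 y -0.007
near inner [0.5227 0.063  0.012 ] lane x 0.0299 y 0.025
far inner [0.5706 0.0551 0.012 ] lane x 0.0182 y -0.0221
tail rear mid [0.5467 0.0644 0.04  ] lane x 0.0293 y 0.0009
```

The nose reads −8.5 mm ±1 against the expected −9. There is time left, so I'll nudge the knob from behind with shut fingers to be sure it is on its stop.

```bash
python3 -m handwheel '{"deltas": [[-1,0.4,0,0,0],[-1,0.6,0,0,0],[-1,0.5,0,0,0],[-1,0.16,0,0,0],[-1,0,0,0.4,0],[-1,0,0,0.5,0],[-1,0,0,0.5,0],[-1,0,0,0.4,0],[-1,0,0,0.2,0],[-1,0,0.2,0,0],[-1,0,0.1,0,0],[-1,0,0.05,0,0],[-1,0,0.05,0,0],[-1,0,0.05,0,0],[-1,0,0,0,0]]}'
```

```text
clock: 30.35
tcp_pos: [0.4553, 0.047, 0.1148]
orientation: [0.0, 0.679, 0.735, 0.0]
wrist_force: [0.0, 0.3, -0.6]
finger_gap: -0.0006
grip_force: 0.0
```

```bash
python3 -m handwheel '{"deltas": [[-1,0,0.04,0,0],[-1,0,0.04,0,0],[-1,0,0.04,0,0],[-1,0,0.04,0,0],[-1,0,0,0,0]]}'
```

```text
clock: 30.98
tcp_pos: [0.4617, 0.0475, 0.1147]
orientation: [0.0, 0.679, 0.735, 0.0]
wrist_force: [0.8, 0.1, -0.0]
finger_gap: 0.0003
grip_force: 0.0
```

```bash
python3 -m handwheel '{"deltas": [[-1,0,0.03,0,0],[-1,0,0.03,0,0],[-1,0,0.03,0,0],[-1,0,0,0,0]]}'
```

```text
clock: 31.48
tcp_pos: [0.4643, 0.0477, 0.1145]
orientation: [-0.001, 0.679, 0.735, -0.001]
wrist_force: [-3.1, -0.7, 2.9]
finger_gap: 0.0
grip_force: 1.8
```

```bash
python3 -m handwheel '{"deltas": [[-1,0,0.03,0,0],[-1,0,0.03,0,0],[-1,0,0,0,0]]}'
```

```text
clock: 31.85
tcp_pos: [0.4647, 0.0479, 0.1143]
orientation: [-0.002, 0.679, 0.734, -0.002]
wrist_force: [-10.1, -1.1, 7.6]
finger_gap: 0.0001
grip_force: 4.9
```

It is firmly on the stop. I'll back off, rise and hand in.

```bash
python3 -m handwheel '{"deltas": [[-1,0,-0.1,0,0],[-1,0,-0.3,0,0],[-1,0,-0.3,0,0],[-1,0,0,-0.5,0],[-1,0,0,-0.8,0],[-1,0,0,-0.8,0],[-1,0,0,-0.5,0],[-1,-0.5,0,0,0],[-1,-0.5,0,0,0],[-1,0,0,0,0],[-1,0,0,0,0]]}'; python3 -c "
from row import *
t=snap('top'); f=t['frame'].astype(int); cubes(t); m=(f[...,0]>150)&(f[...,1]<90)&(f[...,2]<90)
n,l,st,ce=cv2.connectedComponentsWithStats(m.astype(np.uint8))
for i in range(1,n):
    if st[i,4]>5: print('knob',ce[i],st[i,4],onplane(t,[ce[i]],.066))
from workcell import hand_in; print(hand_in())"
```

```text
clock: 33.22
tcp_pos: [0.4422, 0.0061, 0.2186]
orientation: [-0.0, 0.679, 0.734, 0.0]
wrist_force: [0.7, -0.3, 0.3]
finger_gap: -0.0003
grip_force: 0.0
2 250 [191.4 222.4] [541.  165.2] [37.6 36.8] 1.77
4 29 [217.3 216.2] [554.8 100.7] [19.8  9.8] 0.31
3 251 [207.7 220.7] [544.8 125.2] [39.5 39.3] 0.31
the job is handed in; nothing more can be done
None
```

I pushed the row fully home on the backstop, pressed it there at about 15 N for just over a second, and slid the bolt across to its stop behind the tail cube. I let go, steered clear of the core, jar and brush, and handed the job in at about 33 s.

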